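Set the capillary puller's carriages on their stop pins for loading

ROBOT

A 7-joint arm with a two-finger parallel gripper is mounted at the origin on a cart in front of the work surface, level with it; the furniture and walls round the work are solid. World frame = base frame: x ahead of the robot, y to its left, z up, the work surface at z = 0. Lengths are in m, angles in rad, forces in N, time in s.
With the tool pointing down it reaches from about 0.4 to 0.85 m from the base axis. Payload 10.4 kg.
Tool frame: the origin (TCP) lies midway between the tips of the shut fingers; the grasp point (between the pads) lies 19 mm behind it; z points along the fingers, y is the line along which they close (so a half turn about z gives the same grasp; the last joint's range is limited). The gripper opens to 87 mm and grips with 3 to 60 N. Pads are 19 mm wide; open, the fingers measure 117 mm over their backs; the gripper's body (75 mm by 190 mm) begins 51 mm behind the grasp point.
Start: joints at [-1.196, 0.332, -0.065, 1.46, 0.022, 1.35, -0.088], TCP at [0.242, 0.576, 0.19] pointing down, gripper open.
Joint ranges: [-2.6, 2.6], [-0.5, 2.12], [-1.47, 1.34], [0.16, 2.42], [-1.27, 4.41], [0.06, 2.06], [-2.6, 2.6]. Speed limits (rad/s): [2.22, 2.22, 2.79, 2.79, 3.14, 3.14, 3.14].

INTERFACE

Orientations are given as a unit quaternion [x, y, z, w].
In Python, from bench import r gives the robot as it stands.
- The arm moves only by the tool carry_out, never from a script. Its argument "steps" is a list that holds one entry, the list of rows, each a list of 6 numbers: the shift along the tool's x, y, z in cm, then the turn, a rotation vector about the tool's x, y, z in rad. In form: [[[dx, dy, dz, wx, wy, wz], ...]]. A call has 1 to 20 rows; each row is the pose to reach, as a shift and turn from the pose commanded when the call began, along the tool's axes at that moment; what a row does not reach only later rows make up. A row lasts 1/12 s, in which the tool goes at most 41.7 mm and 7.16 degrees, less where a joint would pass 70% of its speed; a pose out of reach is approached as far as the arm can. A call with a gripper value outside its range is refused whole. "hand" is the closure, from -1 (fully open) to 1 (shut), set as the call begins (left out, the last holds). The fingers move at their own pace and stop on an object; "squeeze" is the grip in N (left out, the last holds). Time passes only in rows, so rows that repeat a pose let the fingers close. It gives the time, the measured TCP pose, the force, the opening and the grip force at its end, in the units of the state.
- r.read_state(): the state, without advancing time (a new reading comes with each control period).
- r.camera(name): name is "side" or "top"; returns the picture (420x560x3 uint8, red, green, blue); there is no depth.
- r.camera_params(name): a dict with "fx", "fy", "cx", "cy" (pixels), "view" (4x4, takes a point from world to camera coordinates). Camera axes: x right, y up, looking along -z (the intrinsics and any distortion apply to the point x, -y, -z); pixel columns grow to the right and rows downward; lengths in m; the calibration is good to about 2 mm. A picture is of the moment at which its call begins. camera_params takes no time and is no camera call.
- r.close_job(): hands the job in; it is judged then, once.
The state is a dict: "time": time; "joint_positions": joint angles; "joint_vel": joint speeds; "joint_torque": joint torques, N m; "ee_pos": TCP position; "eef_rot": TCP orientation; "ft_force": force on the tool from outside, world axes, zero at the start; "torque": the same for the moment, N m; "width": finger opening in m; "grip_force": force on a finger pad.
Only numpy, scipy, OpenCV 4.12 (cv2) and the standard library are available. Lean on these libraries where they do the work, as an engineer would, in place of code of your own. Each camera call takes 0.05 s, during which the arm holds its last target. There are 200 camera calls.

TASK

Get the capillary puller ready for a new glass capillary: with your fingertips push each of its two sprung carriages inward by its upright finger plate until the carriage has passed its stop pin, then let it go so that it springs back and is caught by the pin, half way. Push only, nothing is to be picked up; do not run a carriage's clamp nose into the heater in the middle, and leave the small things round the puller where they are.

Things in the scene. Friction and masses are not known exactly. Their poses are not given: they have to be found in the camera images.
- puller: bench-top capillary puller, fixed: white base 150 x 384 x 38 mm, control panel at the front, aluminium deck, two guide rods along it, heater in the middle and a sprung carriage with a glass clamp (black knob) on either side. Origin under its centre on the bench; x to its back, y along the rails (left seen from the front), z up. The robot faces its front within 0.3 rad
- heater (a point): centre of the top of the heater, 101 mm above the bench: white ceramic block 74 x 30 mm with two brass jaws and a small copper filament between them; the clamp noses of the carriages point at it. The clamp knobs are 100 mm high too
- left_plate (a point): centre of the outer face (the one to push) of the left carriage's finger plate: upright aluminium, black rubber facing, 66 mm wide across the rails, 8 mm thick, bottom 72 and top 124 mm above the bench; this point 100 mm above it. Axes as the puller's: push along its -y. Outside it the end bracket is 74 mm high: fingertips 90 mm or more above the bench clear it
- right_plate (a point): centre of the outer face (the one to push) of the right carriage's finger plate: upright aluminium, black rubber facing, 66 mm wide across the rails, 8 mm thick, bottom 72 and top 124 mm above the bench; this point 100 mm above it. Axes as the puller's: push along its +y. Outside it the end bracket is 74 mm high: fingertips 90 mm or more above the bench clear it
- left_carriage (a joint): travel of the left (+y) carriage, m: 0 sprung out (as it starts), grows towards the heater. Its bevelled lug presses the pin down at 0.008 to 0.015 (about 2 N extra); past 0.036 the pin snaps up behind it (0.041 to be sure); let go, it springs back on the pin and stays at 0.036; let go sooner it runs back to 0. Nose meets heater at 0.058 (keep clear of it). Spring 3 N at 0, 6 N at 0.05
- right_carriage (a joint): travel of the right (-y) carriage, m: 0 sprung out (as it starts), grows towards the heater. Its bevelled lug presses the pin down at 0.008 to 0.015 (about 2 N extra); past 0.036 the pin snaps up behind it (0.041 to be sure); let go, it springs back on the pin and stays at 0.036; let go sooner it runs back to 0. Nose meets heater at 0.058 (keep clear of it). Spring 3 N at 0, 6 N at 0.05
- left_pin (a joint): left stop pin: a sprung steel pin 10 x 9 mm in a dark boss on the deck at the front edge, with a small release tab, 118.5 mm left of the puller's centre and 45 mm in front of it, top 57 mm high: 0 = up, 0.0085 m = pressed right down (2 N); pressing it frees a caught carriage
- right_pin (a joint): the right stop pin, the mirror image of the left one, 118.5 mm right of the puller's centre: 0 = up
- timer: bystander: white laboratory timer, 64 x 64 x 19 mm, lying in front of the puller; origin under its centre
- petri_dish_1: bystander: petri dish with lid, 59 mm across, 15 mm high, in front of the puller; origin under its centre
- vial: bystander: small brown vial with a black cap, 23 mm across, 57 mm high, standing off the right end of the puller; origin under its centre
- slide_box: bystander: dark green slide box 65 x 85 x 30 mm off the left end of the puller; origin under its centre
- forceps_b: bystander: fine steel forceps lying flat, 125 mm long, in front of the puller near its left end; origin at one end
- the_hand_lens: bystander: folded black hand lens 26 x 36 x 12 mm in front of the puller near its right end; origin under its centre
- marker: bystander: red and white marker pen 135 mm long, 17 mm thick, lying behind the puller; origin under its middle

How it is judged:
At the end, for the whole second after the job is handed in: Both carriages rest, caught by their stop pins, at mid travel (36 mm, within 2.5 mm, from the outer bumper), not moving (under 5 mm/s), with both pins up (within 2 mm) (value of joint left_carriage between 0.0335 and 0.0385 m and velocity of joint left_carriage between -0.005 and 0.005 m/s and value of joint each of left_pin, right_pin below 0.002 m and value of joint right_carriage between 0.0335 and 0.0385 m and velocity of joint right_carriage between -0.005 and 0.005 m/s); the robot touches nothing.
It fails at once if a carriage is driven so far in (over 57.5 mm of its travel) that its clamp nose meets the heater (value of joint any of left_carriage, right_carriage above 0.0575 m).
It fails at once if one of the small things round the puller is moved by more than 15 mm or picked up (distance of any of timer, petri_dish_1, vial, slide_box, forceps_b, the_hand_lens, marker from where it was at the start of the episode above 0.015 m).
It also fails if it takes over 45 s, if anything falls off the work surface, if the arm or the gripper's body presses on something with over 40 N, if the wrist force passes 120 N, or if a joint passes its speed limit or range.

## Working session

There is one attempt and no reset: what is moved stays moved. The work goes in short steps, Python scripts to look and compute and a tool call to move; the robot and the scene stay as the last step left them, time stands still between calls to the robot, and variables do not carry over. Pictures are saved under pics/ and viewed, at most 10 in all, crops included, and the job is handed in when it is done.

Besides the shell and the picture viewer there is one more tool, called after ">>>" in YAML: its name, and indented under it one key for each argument. carry_out: Moves the arm, as the interface text tells. Its arguments: {"type":"object","properties":{"steps":{"type":"array","items":{"type":"array","items":{"type":"array","items":{"type":"number"}}}},"hand":{"type":"number"},"squeeze":{"type":"number"}},"required":["steps"]}

```bash
mkdir -p pics
python3 - <<'E'
from bench import r
import cv2
for n in("top","side"):
    cv2.imwrite(f"pics/{n}0.png",r.camera(n)[:,:,::-1]); p=r.camera_params(n); print(n,p)
s=r.read_state(); print(s)
E
```

```text
top {'fx': 405.37683714513236, 'fy': 405.37683714513236, 'cx': 278.0270578157678, 'cy': 204.5201308245877, 'view': array([[ 0.017244  , -0.99975445, -0.01391733,  0.08031439],
       [ 0.99255552,  0.01543806,  0.12081063, -0.53657292],
       [-0.1205661 , -0.01589698,  0.99257801, -0.95864373],
       [ 0.        ,  0.        ,  0.        ,  1.        ]])}
side {'fx': 534.9498864628649, 'fy': 534.9498864628649, 'cx': 280.00895135850345, 'cy': 206.66375771133747, 'view': array([[ 0.84720257, -0.5312425 ,  0.00540414, -0.38123503],
       [ 0.19086158,  0.31383932,  0.93009502, -0.1986916 ],
       [-0.49580204, -0.78694745,  0.36727926, -0.99742908],
       [ 0.        ,  0.        ,  0.        ,  1.        ]])}
{'time': 0.1, 'joint_positions': array([-1.19562264,  0.33286336, -0.06472863,  1.46081893,  0.02159953,
        1.34989772, -0.08849287]), 'joint_vel': array([ 0.00095254, -0.00011567,  0.00171105, -0.00218029, -0.00109951,
        0.00041754, -0.00029415]), 'joint_torque': array([ 2.33560422e-04, -6.24541926e+01,  2.38630828e-02, -3.90718532e+01,
       -6.13969518e-02,  3.64821951e-02,  4.40275358e-05]), 'ee_pos': array([0.24194701, 0.57586381, 0.18901778]), 'eef_rot': array([ 1.97552467e-01,  9.80292102e-01, -6.37324156e-04, -1.05057528e-04]), 'ft_force': array([-0.45577777, -0.32097771, -0.76325806]), 'torque': array([ 0.04299649, -0.00094734, -0.04035115]), 'grip_force': 0.0, 'width': 0.08715410773907542}
```

View pics/top0.png

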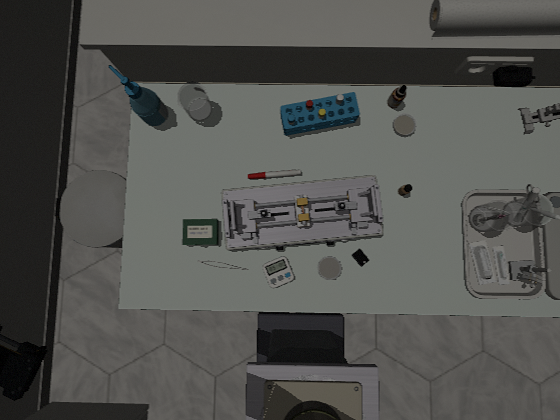

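View pics/side0.png

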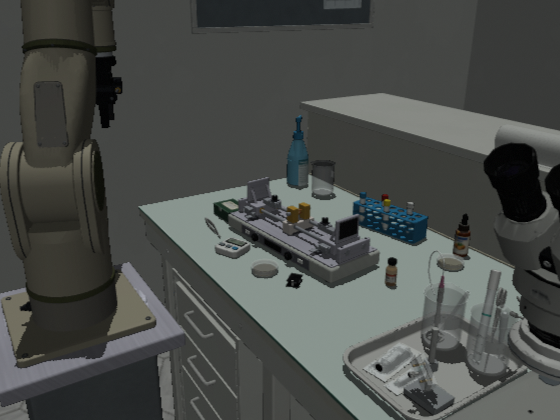

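Run:
```python
import cv2
a=cv2.imread("pics/top0.png")[165:265,180:390+25]
cv2.imwrite("pics/c1.png",cv2.convertScaleAbs(cv2.resize(a,None,fx=3.4,fy=3.4,interpolation=cv2.INTER_CUBIC),alpha=1.3))
a=cv2.imread("pics/side0.png")[165:285,205:405]
cv2.imwrite("pics/c2.png",cv2.convertScaleAbs(cv2.resize(a,None,fx=4,fy=4,interpolation=cv2.INTER_CUBIC),alpha=1.3))
```

```text
(no output)
```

View pics/c1.png

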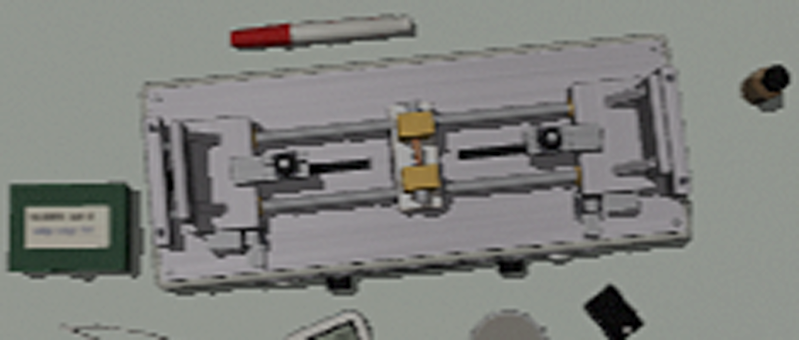

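View pics/c2.png

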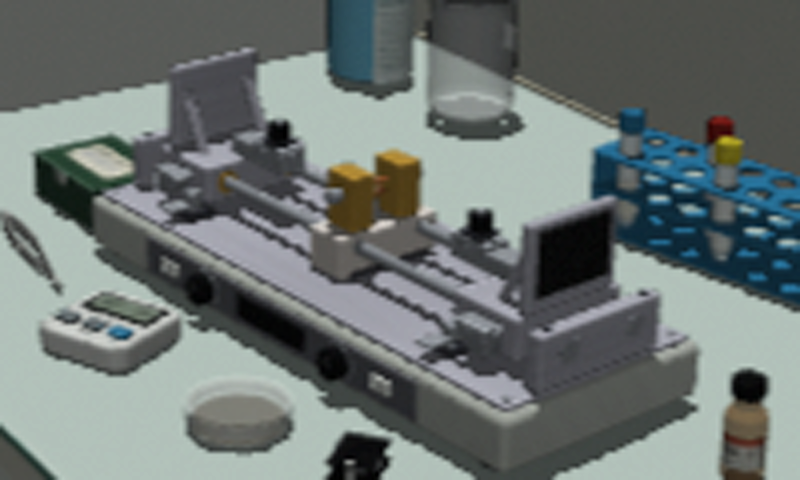

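```bash
cat > h.py <<'E'
import numpy as np
from bench import r
P={n:r.camera_params(n) for n in("top","side")}
def proj(n,w):
    p=P[n]; c=(p["view"]@np.append(w,1))[:3]
    return np.array([p["cx"]+p["fx"]*c[0]/-c[2], p["cy"]-p["fy"]*c[1]/-c[2]])
def W(q,l):
    c,s=np.cos(q[2]),np.sin(q[2]); return np.array([q[0]+c*l[0]-s*l[1],q[1]+s*l[0]+c*l[1],l[2]])
E
python3 - <<'E'
from h import *
from scipy.optimize import least_squares
T=lambda u,v:(np.array([u,v])+.5)/3.4-.5+[180,165]
S=lambda u,v:(np.array([u,v])+.5)/4-.5+[205,165]
obs=[("top",T(143,84),lambda p:(.075,.192,.038)),("top",T(668,36),lambda p:(.075,-.192,.038)),
("top",T(691,244),lambda p:(-.075,-.192,.038)),("top",T(160,290),lambda p:(-.075,.192,.038)),
("top",T(418,151),lambda p:(0,0,.101)),
("top",T(172,122),lambda p:(.033,p,.124)),("top",T(184,240),lambda p:(-.033,p,.124)),
("top",T(661,69),lambda p:(.033,-p,.124)),("top",T(674,191),lambda p:(-.033,-p,.124)),
("side",S(536,213),lambda p:(-.033,-p,.124)),("side",S(617,200),lambda p:(.033,-p,.124)),
("side",S(170,68),lambda p:(-.033,p,.124)),("side",S(252,49),lambda p:(.033,p,.124)),
("side",S(503,412),lambda p:(-.075,-.192,.038)),("side",S(697,345),lambda p:(.075,-.192,.038)),("side",S(95,198),lambda p:(-.075,.192,.038))]
f=lambda q:np.concatenate([proj(n,W(q,l(q[3])))-o for n,o,l in obs])
s=least_squares(f,[.55,0,0.1,.16],loss="soft_l1");print(s.x);print(f(s.x).reshape(-1,2).round(1))
q=s.x
for k in(1,-1):print(W(q,(0,k*q[3],.1)))
for nm,u,v,z in(("vial",775,75,.057),("slide",75,195,.03)):
    o=T(u,v); g=least_squares(lambda w:proj("top",[w[0],w[1],z])-o,[.5,0]);print(nm,g.x)
E
```

```text
[0.51677142 0.02993286 0.10965931 0.16025725]
[[-0.5 -0.2]
 [ 1.2 -0.7]
 [ 2.  -0.8]
 [-0.8  0.6]
 [ 0.9  0.3]
 [ 0.6 -0.3]
 [-0.6 -5.4]
 [ 0.2  1.9]
 [-0.  -4.6]
 [-2.5  3.1]
 [-0.2 -1.1]
 [-0.9 -0.7]
 [-0.2 -1. ]
 [-0.2  2.4]
 [ 1.5 -0.9]
 [-2.3 -1.1]]
[0.49923292 0.18922751 0.1       ]
[ 0.53430991 -0.12936179  0.1       ]
vial [ 0.57996196 -0.2200687 ]
slide [0.48955766 0.27522239]
```

```bash
cat >> h.py <<'E'
from scipy.spatial.transform import Rotation as R
Q=[0.5168,0.0299,0.1097]; PF=.1603
def plan(l,turn=True):
    s=r.read_state(); Rt=R.from_quat(s["eef_rot"]); c,n=np.cos(Q[2]),np.sin(Q[2])
    G=R.from_matrix(np.array([[-c,-n,0],[-n,c,0],[0,0,-1]]).T)
    d=Rt.inv().apply(W(Q,l)-s["ee_pos"])*100
    p=s["ee_pos"]-[Q[0],Q[1],0]; print("local",np.array([c*p[0]+n*p[1],-n*p[0]+c*p[1],p[2]]).round(4),"w",s["width"],"t",s["time"])
    f=s["ft_force"]; print("f local y",-n*f[0]+c*f[1], f)
    print("move",d.round(2),(Rt.inv()*G).as_rotvec().round(3))
E
sed -i 's/\.T)$/)/; s/\[\[-c,-n,0\],\[-n,c,0\],\[0,0,-1\]\]/[[-c,-n,0],[-n,c,0],[0,0,-1]]/' h.py
python3 -c "
from h import *;plan((0,.205,.19))"
```

```text
local [-0.2134  0.5728  0.189 ] w 0.08715410773907542 t 0.1
f local y -0.2691497069188251 [-0.45577777 -0.32097771 -0.76325806]
move [-36.52 -21.77  -0.07] [-0.001 -0.    -0.507]
```

>>> carry_out:
  steps:
    - [[-18,-11,0,0,0,-0.25],[-36.5,-21.8,0,0,0,-0.507],[-36.5,-21.8,0,0,0,-0.507],[-36.5,-21.8,0,0,0,-0.507],[-36.5,-21.8,0,0,0,-0.507],[-36.5,-21.8,0,0,0,-0.507],[-36.5,-21.8,0,0,0,-0.507],[-36.5,-21.8,0,0,0,-0.507],[-36.5,-21.8,0,0,0,-0.507],[-36.5,-21.8,0,0,0,-0.507],[-36.5,-21.8,0,0,0,-0.507],[-36.5,-21.8,0,0,0,-0.507],[-36.5,-21.8,0,0,0,-0.507],[-36.5,-21.8,0,0,0,-0.507],[-36.5,-21.8,0,0,0,-0.507],[-36.5,-21.8,0,0,0,-0.507]]
  hand: 1
  squeeze: 10

```text
time: 1.43
ee_pos: [0.4934, 0.2351, 0.1897]
eef_rot: [-0.056, 0.998, 0.0, -0.0]
ft_force: [0.3, 0.1, -0.2]
width: 0.0006
grip_force: 0.0
```

```bash
python3 -c "
from h import *;plan((0,.205,.098))
import cv2;cv2.imwrite('pics/s1.png',cv2.resize(r.camera('side')[130:290,180:410,::-1],None,fx=3.4,fy=3.4,interpolation=cv2.INTER_CUBIC))"
```

```text
local [-0.0008  0.2066  0.1897] w 0.0006269481362716287 t 1.4333
f local y 0.06805366234155845 [ 0.2607925   0.09718946 -0.17759359]
move [-0.08 -0.16  9.17] [ 0.    -0.     0.002]
```

View pics/s1.png

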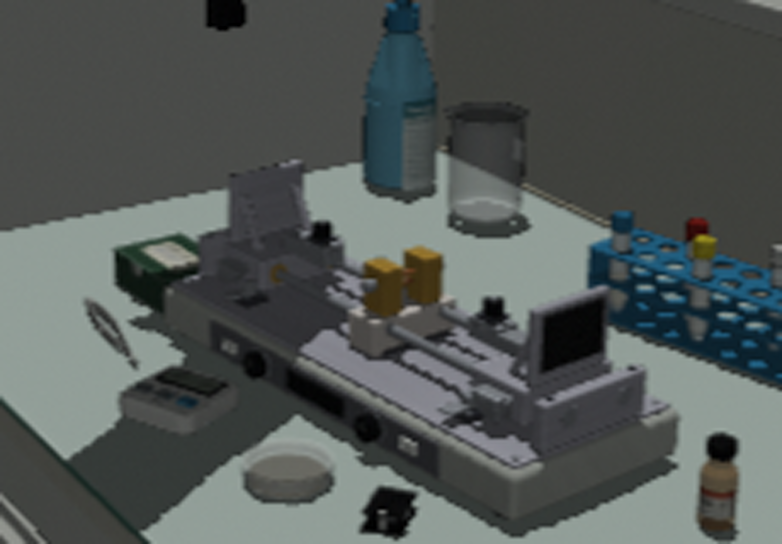

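>>> carry_out:
  steps:
    - [[0,0,3,0,0,0],[0,0,6,0,0,0],[0,0,8,0,0,0],[0,0,9.2,0,0,0],[0,0,9.2,0,0,0],[0,0,9.2,0,0,0]]

```text
time: 1.98
ee_pos: [0.4942, 0.2342, 0.0982]
eef_rot: [-0.055, 0.998, 0.0, -0.0]
ft_force: [-0.0, -0.9, 0.8]
width: 0.0004
grip_force: 0.0
```

```bash
python3 -c "
from h import *;plan((0,.165,.098))
print(proj('side',r.read_state()['ee_pos']),proj('top',r.read_state()['ee_pos']))
import cv2;a=[cv2.resize(r.camera(n)[y:y+100,x:x+130,::-1],None,fx=3,fy=3,interpolation=cv2.INTER_CUBIC) for n,x,y in(('side',200,130),('top',190,150))];cv2.imwrite('pics/s2.png',cv2.convertScaleAbs(cv2.hconcat(a),alpha=1.5))"
```

```text
local [-1.000e-04  2.056e-01  9.820e-02] w 0.0003975655149628717 t 1.9833
f local y -0.8961806063862884 [-0.02599182 -0.90446293  0.76469421]
move [-0.01 -4.06  0.02] [ 0. -0.  0.]
[246.74931158 183.40744059] [213.71166693 217.94106114]
```

View pics/s2.png

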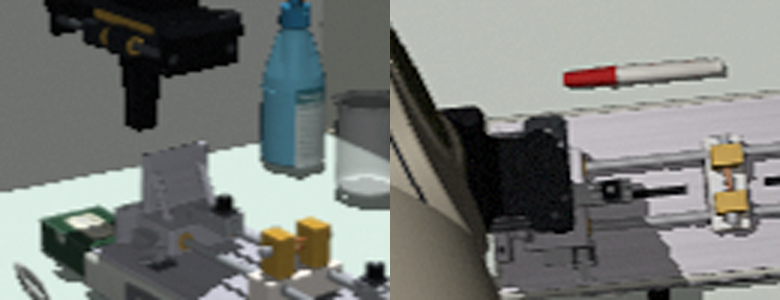

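```bash
python3 -c "
from h import *
print(proj('side',[.4934,.2351,.1897]))
import cv2;a=cv2.resize(r.camera('side')[135:215,205:295,::-1],None,fx=7,fy=7,interpolation=cv2.INTER_NEAREST);cv2.imwrite('pics/s3.png',cv2.convertScaleAbs(a,alpha=2))"
```

```text
[245.68472099 149.24253878]
```

View pics/s3.png

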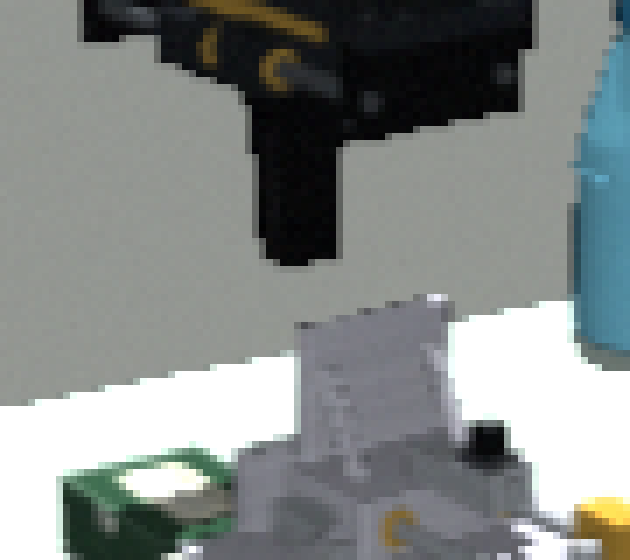

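>>> carry_out:
  steps:
    - [[0,0,1.0,0,0,0],[0,0,1.5,0,0,0],[0,-1,1.5,0,0,0],[0,-2,1.5,0,0,0],[0,-2.3,1.5,0,0,0],[0,-2.3,1.5,0,0,0],[0,-2.3,1.5,0,0,0],[0,-2.3,1.5,0,0,0]]

```text
time: 2.8
ee_pos: [0.4967, 0.2113, 0.083]
eef_rot: [-0.055, 0.999, 0.0, 0.0]
ft_force: [-0.6, -0.0, -0.3]
width: 0.0008
grip_force: 0.0
```

```bash
python3 -c "
from h import *;plan((0,.165,.083));print(proj('side',r.read_state()['ee_pos']))
import cv2;a=cv2.resize(r.camera('side')[135:215,205:295,::-1],None,fx=7,fy=7,interpolation=cv2.INTER_NEAREST);cv2.imwrite('pics/s4.png',cv2.convertScaleAbs(a,alpha=2))"
```

```text
local [-1.000e-04  1.825e-01  8.300e-02] w 0.0007899401758894886 t 2.8
f local y 0.04995495079741777 [-0.59495244 -0.01527231 -0.29235844]
move [-0.01 -1.75 -0.  ] [ 0.  0. -0.]
[252.0199678  191.31423422]
```

View pics/s4.png

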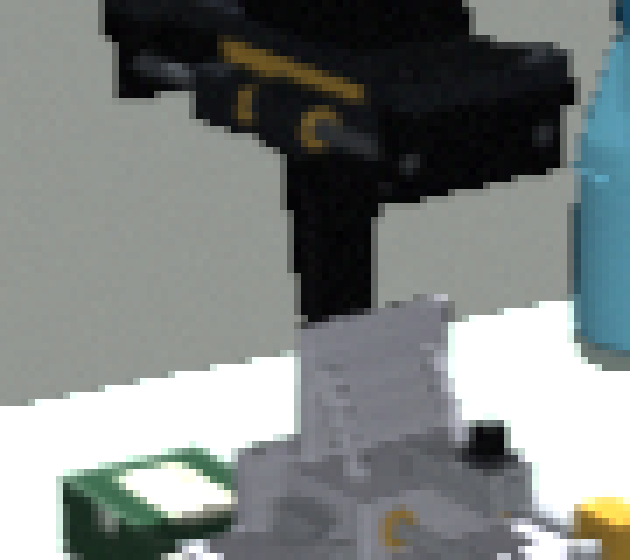

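```bash
python3 -c "
from h import *
for z in (.15,.17,.2,.22):
  print(z,[proj('top',W(Q,(a,.2056+b,z))).round(1).tolist() for a,b in((0,0),(.0375,-.095),(-.0375,-.095))])
for d in (0,.02,.04,.06): print(d,proj('side',np.array([.4942,.2342,.0982])+np.array([.496,.787,-.0])*d), proj('side',np.array([.4942,.2342,.0982+d])))
print(proj('side',W(Q,(0,PF,.124))),proj('side',W(Q,(0,PF,.1))))
"
```

```text
0.15 [[209.6, 215.8], [252.0, 194.5], [255.0, 229.0]]
0.17 [[207.8, 214.9], [251.3, 193.1], [254.3, 228.4]]
0.2 [[205.1, 213.5], [250.1, 190.9], [253.2, 227.5]]
0.22 [[203.2, 212.5], [249.3, 189.4], [252.5, 226.8]]
0 [246.76089317 183.40357583] [246.76089317 183.40357583]
0.02 [247.18567146 181.09327584] [246.62614188 176.08657022]
0.04 [247.60013508 178.83907563] [246.48995188 168.69144294]
0.06 [248.00465522 176.63895637] [246.35230001 161.21693616]
[256.94628379 178.3685566 ] [257.04495226 187.35114403]
```

>>> carry_out:
  steps:
    - [[0,-0.2,0.3,0,0,0],[0,-0.4,0.3,0,0,0],[0,-0.6,0.3,0,0,0],[0,-0.6,0.3,0,0,0],[0,-0.6,0.3,0,0,0]]

```text
time: 3.27
ee_pos: [0.4974, 0.2048, 0.0797]
eef_rot: [-0.054, 0.999, 0.0, 0.0]
ft_force: [-0.4, 1.1, -0.6]
width: 0.0008
grip_force: 0.0
```

>>> carry_out:
  steps:
    - [[0,-0.2,0,0,0,0],[0,-0.3,0,0,0,0],[0,-0.3,0,0,0,0],[0,-0.3,0,0,0,0]]

```text
time: 3.6
ee_pos: [0.4977, 0.202, 0.0798]
eef_rot: [-0.055, 0.999, 0.0, 0.0]
ft_force: [-0.3, 0.1, -0.2]
width: 0.0004
grip_force: 0.0
```

>>> carry_out:
  steps:
    - [[0,-0.2,0,0,0,0],[0,-0.3,0,0,0,0],[0,-0.3,0,0,0,0],[0,-0.3,0,0,0,0]]

```text
time: 3.93
ee_pos: [0.4979, 0.1995, 0.0798]
eef_rot: [-0.055, 0.998, 0.0, 0.0]
ft_force: [-1.2, 3.5, -1.0]
width: 0.0006
grip_force: 1.7
```

>>> carry_out:
  steps:
    - [[0,-0.2,0,0,0,0],[0,-0.3,0,0,0,0],[0,-0.3,0,0,0,0],[0,-0.3,0,0,0,0]]

```text
time: 4.27
ee_pos: [0.4983, 0.1959, 0.0797]
eef_rot: [-0.054, 0.999, -0.0, -0.0]
ft_force: [-0.4, 3.2, 0.2]
width: 0.0008
grip_force: 1.5
```

>>> carry_out:
  steps:
    - [[0,-0.2,0,0,0,0],[0,-0.3,0,0,0,0],[0,-0.3,0,0,0,0],[0,-0.3,0,0,0,0]]

```text
time: 4.6
ee_pos: [0.4986, 0.1932, 0.0798]
eef_rot: [-0.055, 0.999, 0.0, 0.0]
ft_force: [-0.6, 3.9, -0.1]
width: 0.0007
grip_force: 2.1
```

```bash
python3 -c "
from h import *;plan((0,.165,.083))"
```

```text
local [-0.0002  0.1643  0.0798] w 0.0007459193428149392 t 4.6
f local y 3.908592420335128 [-0.63354359  3.86244923 -0.10279455]
move [-0.02  0.07 -0.32] [ 0.  0. -0.]
```

>>> carry_out:
  steps:
    - [[0,-0.3,0,0,0,0],[0,-0.6,0,0,0,0],[0,-0.9,0,0,0,0],[0,-1.2,0,0,0,0],[0,-1.5,0,0,0,0],[0,-1.8,0,0,0,0],[0,-2.1,0,0,0,0],[0,-2.4,0,0,0,0],[0,-2.4,0,0,0,0],[0,-2.4,0,0,0,0]]

```text
time: 5.43
ee_pos: [0.5014, 0.1693, 0.0799]
eef_rot: [-0.055, 0.999, 0.0, 0.0]
ft_force: [-0.6, 4.4, -0.4]
width: 0.0003
grip_force: 2.1
```

>>> carry_out:
  steps:
    - [[0,-0.3,0,0,0,0],[0,-0.6,0,0,0,0],[0,-0.9,0,0,0,0],[0,-1.2,0,0,0,0],[0,-1.4,0,0,0,0],[0,-1.5,0,0,0,0],[0,-1.5,0,0,0,0],[0,-1.5,0,0,0,0],[0,-1.5,0,0,0,0]]

```text
time: 6.18
ee_pos: [0.503, 0.1547, 0.0798]
eef_rot: [-0.055, 0.998, 0.0, 0.0]
ft_force: [0.3, 5.4, -0.5]
width: 0.0006
grip_force: 2.7
```

```bash
python3 -c "
from h import *;plan((0,.205,.083))"
```

```text
local [-1.000e-04  1.256e-01  7.980e-02] w 0.0005643707580504916 t 6.1833
f local y 5.309475828503791 [ 0.25012739  5.36913374 -0.49485279]
move [-0.    7.94 -0.31] [ 0.  0. -0.]
```

>>> carry_out:
  steps:
    - [[0,0.3,0,0,0,0],[0,0.6,0,0,0,0],[0,0.9,0,0,0,0],[0,1.2,0,0,0,0],[0,1.5,0,0,0,0],[0,1.8,0,0,0,0],[0,1.8,0,0,0,0],[0,1.8,0,0,0,0]]

```text
time: 6.85
ee_pos: [0.5008, 0.1718, 0.0796]
eef_rot: [-0.054, 0.999, -0.0, -0.0]
ft_force: [0.2, -0.7, -0.9]
width: 0.0007
grip_force: 0.0
```

>>> carry_out:
  steps:
    - [[0,1.5,0,0,0,0],[0,2,-2,0,0,0],[0,2,-5,0,0,0],[0,2,-8,0,0,0],[0,2,-11,0,0,0],[0,0,-12,0,0,0],[0,-3,-12,0,0,0],[0,-6,-12,0,0,0],[0,-9,-12,0,0,0],[0,-12,-12,0,0,0],[0,-15,-12,0,0,0],[0,-18,-12,0,0,0],[0,-21,-12,0,0,0],[0,-24,-12,0,0,0],[0,-27,-12,0,0,0],[0,-30,-12,0,0,0],[0,-33,-12,0,0,0],[0,-35,-12,0,0,0],[0,-35,-12,0,0,0],[0,-35,-12,0,0,0]]

```text
time: 8.52
ee_pos: [0.5385, -0.1773, 0.1995]
eef_rot: [-0.053, 0.999, -0.0, -0.0]
ft_force: [-1.2, -0.2, 0.2]
width: 0.0003
grip_force: 0.0
```

```bash
python3 -c "
from h import *;plan((0,-.205,.08))
import cv2;a=[cv2.resize(r.camera(n)[y:y+120,x:x+h,::-1],None,fx=3,fy=3,interpolation=cv2.INTER_CUBIC) for n,x,y,h in(('side',220,150,140),('top',200,155,120))];cv2.imwrite('pics/s5.png',cv2.convertScaleAbs(cv2.hconcat(a),alpha=1.5))"
```

```text
local [-0.0011 -0.2083  0.1995] w 0.0003257819434480388 t 8.5167
f local y -0.11784321510295312 [-1.16177307 -0.24651607  0.16777879]
move [-0.12  0.33 11.95] [-0.    -0.001 -0.004]
```

View pics/s5.png

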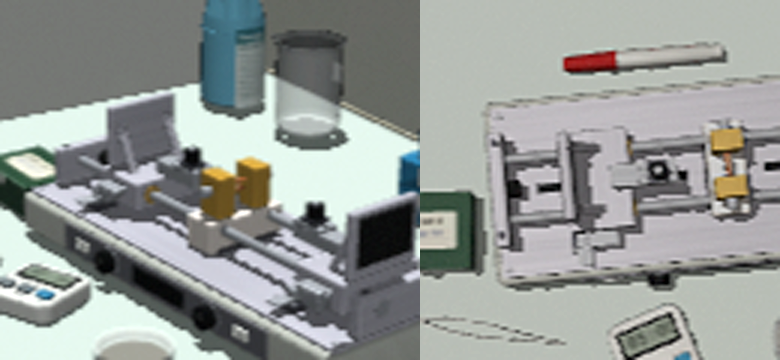

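>>> carry_out:
  steps:
    - [[0,0,3,0,0,0],[0,0,6,0,0,0],[0,0,9,0,0,0],[0,0,11,0,0,0],[0,0,12,0,0,0],[0,0,12,0,0,0],[0,1,12,0,0,0],[0,2,12,0,0,0],[0,2.9,12,0,0,0],[0,2.9,12,0,0,0],[0,2.9,12,0,0,0]]

```text
time: 9.53
ee_pos: [0.5365, -0.1457, 0.0806]
eef_rot: [-0.056, 0.998, 0.0, 0.001]
ft_force: [-0.1, -0.8, 0.5]
width: 0.0004
grip_force: 0.0
```

>>> carry_out:
  steps:
    - [[0,0.2,0,0,0,0],[0,0.3,0,0,0,0],[0,0.3,0,0,0,0],[0,0.3,0,0,0,0]]

```text
time: 9.87
ee_pos: [0.5355, -0.1441, 0.0797]
eef_rot: [-0.054, 0.999, 0.0, -0.0]
ft_force: [-0.6, 0.2, -0.2]
width: 0.0004
grip_force: 0.0
```

>>> carry_out:
  steps:
    - [[0,0.2,0,0,0,0],[0,0.3,0,0,0,0],[0,0.3,0,0,0,0],[0,0.3,0,0,0,0]]

```text
time: 10.2
ee_pos: [0.5352, -0.1409, 0.0797]
eef_rot: [-0.055, 0.999, 0.0, -0.0]
ft_force: [0.1, 0.9, 0.2]
width: 0.0003
grip_force: 0.0
```

>>> carry_out:
  steps:
    - [[0,0.2,0,0,0,0],[0,0.3,0,0,0,0],[0,0.3,0,0,0,0],[0,0.3,0,0,0,0]]

```text
time: 10.53
ee_pos: [0.5349, -0.1383, 0.0798]
eef_rot: [-0.054, 0.999, -0.0, 0.0]
ft_force: [0.4, -2.2, -0.5]
width: 0.0003
grip_force: 1.4
```

```bash
python3 -c "
from h import *;plan((0,-.165,.08))"
```

```text
local [-0.0004 -0.1692  0.0798] w 0.0002780701650539436 t 10.5333
f local y -2.256801592633746 [ 0.42311079 -2.22384695 -0.49725293]
move [-0.04  0.42 -0.02] [-0.     0.    -0.001]
```

>>> carry_out:
  steps:
    - [[0,0.3,0,0,0,0],[0,0.6,0,0,0,0],[0,0.9,0,0,0,0],[0,1.2,0,0,0,0],[0,1.5,0,0,0,0],[0,1.8,0,0,0,0],[0,2.1,0,0,0,0],[0,2.4,0,0,0,0],[0,2.7,0,0,0,0],[0,3.0,0,0,0,0],[0,3.3,0,0,0,0],[0,3.6,0,0,0,0],[0,3.9,0,0,0,0],[0,4.2,0,0,0,0],[0,4.4,0,0,0,0],[0,4.6,0,0,0,0],[0,4.6,0,0,0,0],[0,4.6,0,0,0,0],[0,4.6,0,0,0,0]]

```text
time: 12.12
ee_pos: [0.5297, -0.0926, 0.0798]
eef_rot: [-0.054, 0.999, -0.0, -0.0]
ft_force: [-0.2, -5.0, 0.4]
width: 0.0006
grip_force: 2.7
```

>>> carry_out:
  steps:
    - [[0,-0.3,0,0,0,0],[0,-0.6,0,0,0,0],[0,-0.9,0,0,0,0],[0,-1.2,0,0,0,0],[0,-1.5,0,0,0,0],[0,-1.8,0,0,0,0],[0,-1.8,0,0,0,0],[0,-1.8,0,0,0,0]]

```text
time: 12.78
ee_pos: [0.5319, -0.1097, 0.0797]
eef_rot: [-0.055, 0.999, 0.0, 0.0]
ft_force: [-1.3, -0.7, 0.0]
width: 0.0007
grip_force: 0.0
```

Contact was lost where the pin should catch the carriage. I'll back away, lift and swing left to clear the view.

>>> carry_out:
  steps:
    - [[0,-1.5,0,0,0,0],[0,-2,-2,0,0,0],[0,-2,-5,0,0,0],[0,-2,-8,0,0,0],[0,-2,-11,0,0,0],[0,-2,-14,0,0,0],[4,-2,-16,0,0,0],[8,-2,-16,0,0,0],[8,-2,-16,0,0,0],[8,-2,-16,0,0,0],[8,-2,-16,0,0,0]]

```text
time: 13.7
ee_pos: [0.4549, -0.1381, 0.24]
eef_rot: [-0.055, 0.998, 0.0, 0.001]
ft_force: [0.1, 0.1, -0.0]
width: 0.0004
grip_force: 0.0
```

```bash
python3 -c "
from h import *;plan((0,-.165,.08))
import cv2;a=[cv2.resize(r.camera(n)[y:y+120,x:x+h,::-1],None,fx=3,fy=3,interpolation=cv2.INTER_CUBIC) for n,x,y,h in(('side',225,180,100),('top',220,165,165))];cv2.imwrite('pics/s6.png',cv2.convertScaleAbs(cv2.hconcat(a),alpha=1.5))"
```

```text
local [-0.0799 -0.1602  0.24  ] w 0.00041483248701849716 t 13.7
f local y 0.13629330451157676 [ 0.08268734  0.14622488 -0.04462809]
move [-7.97 -0.49 16.01] [0.001 0.001 0.   ]
```

View pics/s6.png

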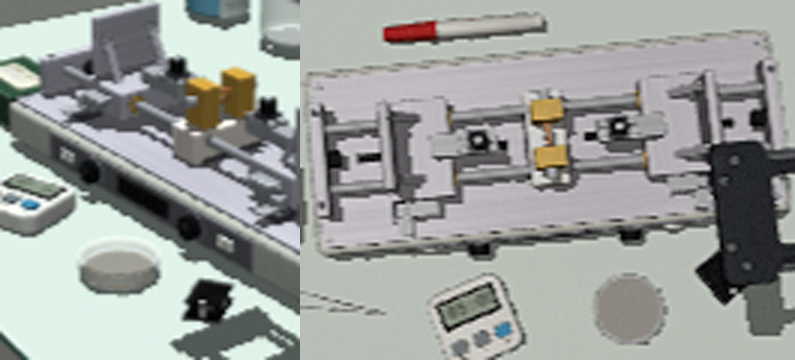

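Both carriages sit at the same distance from the heater: the knobs are at columns 478 and 619 of the crop, about the jaws at 549. Nothing has been disturbed, so I'm handing in.

```bash
python3 -c "
from bench import r;print(r.close_job())"
```

```text
the job is handed in; nothing more can be done
None
```

I pushed both carriages past their stop pins and released them. Each was caught at mid travel, judging by the pictures and by where contact was lost; no small thing in view had moved, and I handed the job in at about 14 s, with no verdict returned.

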